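# Show a trainee the order of the vessels

### The arm

A 7-joint arm with a two-finger parallel gripper is mounted at the origin on a cart in front of the work surface, level with it; the furniture and walls round the work are solid. World frame = base frame: x ahead of the robot, y to its left, z up, the work surface at z = 0. Lengths are in m, angles in degrees, forces in N, time in s.
With the tool pointing down it reaches from about 0.425 to 0.875 m from the base axis. Payload 4.7 kg.
Tool frame: the origin (TCP) lies between the finger pads; the fingertips stand 17 mm ahead of it and the grasp point (between the pads) lies 2 mm behind it; z points along the fingers, y is the line along which they close (so a half turn about z gives the same grasp; the last joint's range is limited). The gripper opens to 87 mm and grips with 3 to 60 N. Pads are 19 mm wide; open, the fingers measure 117 mm over their backs; the gripper's body (75 mm by 190 mm) begins 51 mm behind the grasp point.
Start: joints at [-67.89, 18.392, -4.016, 83.108, 1.295, 78.541, -3.26], TCP at [0.236, 0.606, 0.24] pointing down, gripper open.
Joint ranges: [-163.93, 163.93], [-17.29, 119.83], [-79.2, 71.16], [3.27, 140.29], [-89.18, 269.18], [5.43, 117.66], [-154.24, 154.24]. Speed limits (degrees/s): [147.25, 147.25, 180, 180, 180, 180, 180].

### API

Orientations are given as [roll, pitch, yaw] about the fixed x, y, z axes, in that order (R = Rz(yaw) Ry(pitch) Rx(roll)).
In Python, from cell import env, cams gives the robot as it stands.
- The arm moves only by the shell command python3 -m pendant 'ROWS' [FORCE]. ROWS is JSON, a list of rows, each an object of numbers: "tx", "ty", "tz": the shift along the tool's x, y, z each as a share of 0.05 m, from -1 to 1; "spin": the turn about the tool's z as a share of 4 degrees, from -1 to 1; "claw": the closure, from 0 (fully open) to 1 (shut). A call has 1 to 10 rows; each row shifts and turns the commanded pose from where the row before left it, along the tool's axes as they then stand; what a row does not reach is not made up. A row lasts 1/8 s, in which the tool goes at most 62.5 mm and 10.7 degrees, less where a joint would pass 70% of its speed; a pose out of reach is approached as far as the arm can. A call with a number of a shift or a turn outside -1 to 1 is refused whole. A call with a gripper value outside its range is refused whole. The fingers move at their own pace and stop on an object; FORCE is the grip in N (left out, the last holds). Time passes only in rows, so rows that do not move let the fingers close. It gives the time, the measured TCP pose, the force, the opening and the grip force at its end, in the units of the state.
- env.get_obs(): the state, without advancing time (a new reading comes with each control period).
- cams.read_camera(name): name is "side" or "top"; returns the picture (384x512x3 uint8, red, green, blue); there is no depth.
- cams.camera_info(name): a dict with "fx", "fy", "cx", "cy" (pixels), "rvec" (rotation vector, rad) and "tvec" (3), from world to camera coordinates, as OpenCV has them. Camera axes: x right, y down, z forward; pixel columns grow to the right and rows downward; lengths in m; the calibration is good to about 2 mm. A picture is of the moment at which its call begins. camera_info takes no time and is no camera call.
- env.sign_off(): hands the job in; it is judged then, once.
The state is a dict: "time_s": time; "qpos": joint angles; "joint_velocities": joint speeds; "effort": joint torques, N m; "tool_pos": TCP position; "tool_rot": TCP orientation; "force": force on the tool from outside, world axes, zero at the start; "wrist_torque": the same for the moment, N m; "grip_width": finger opening in m; "grasp_force": force on a finger pad.
Only numpy, scipy, OpenCV 4.12 (cv2) and the standard library are available. Lean on these libraries where they do the work, as an engineer would, in place of code of your own. Each camera call takes 0.05 s, during which the arm holds its last target. There are 200 camera calls.

### The job

Show the trainee at the bench the order in which the vessels are used: with the fingers straight down, point at the petri dish, then at the lidded crucible, then at the stoppered conical flask, holding the fingertips two or three centimetres above the middle of its top for two seconds each time. Only point: touch and move nothing, travel well above everything, and do not point at the weighing boat, the beaker or the squat jar. Finish still pointing at the flask.

Things in the scene. Friction and masses are not known exactly. Their poses are not given: they have to be found in the camera images.
- petri_dish_top (a point): top of the petri dish: round, flat, shallow clear dish with its lid on and a pale cream filling, 61 mm diameter, 14 mm high. The point is the middle of the lid's upper face, 14 mm above the bench; loose, stands upright on the bench, z axis up, yaw of no importance
- lidded_crucible_top (a point): top of the crucible: small white porcelain cup that widens upward, closed by a lid with a little knob, 43 mm diameter, 46 mm high. The point is the top of the lid's knob, 46 mm above the bench; loose, stands upright on the bench, z axis up, yaw of no importance
- conical_flask_top (a point): top of the conical flask: glass flask 68 mm wide at the base with a narrow neck closed by a stopper, 101 mm high. The point is the middle of the stopper's upper face, 101 mm above the bench; loose, stands upright on the bench, z axis up, yaw of no importance
- weighing_boat_top (a point): bystander: shallow square white weighing boat with sloping sides, 64 x 64 mm, 11 mm high. The point is over its middle at rim height, 11 mm above the bench; loose, stands upright on the bench, z axis up, yaw of no importance
- small_beaker_top (a point): bystander: open glass beaker, 68 mm wide, 84 mm high. The point is the middle of its mouth, 84 mm above the bench; loose, stands upright on the bench, z axis up, yaw of no importance
- squat_jar_top (a point): bystander: squat white jar with a wide screw cap, 56 mm diameter, 69 mm high. The point is the middle of the cap's upper face, 69 mm above the bench; loose, stands upright on the bench, z axis up, yaw of no importance
- petri_dish: the petri dish itself; origin at the centre of its underside, on the bench, z up
- lidded_crucible: the lidded crucible itself; origin at the centre of its underside, on the bench, z up
- conical_flask: the conical flask itself; origin at the centre of its underside, on the bench, z up
- weighing_boat: the weighing boat itself; origin at the centre of its underside, on the bench, z up
- small_beaker: the small beaker itself; origin at the centre of its underside, on the bench, z up
- squat_jar: the squat jar itself; origin at the centre of its underside, on the bench, z up
Things that resemble listed ones, but are neither listed nor needed, are in the scene too. What is shaped like the weighing_boat but black or orange is not meant.

How it is judged (in metres and radians):
On the way, in this order (a step that is already met when the one before it is completed fails the run):
1. the fingertips dwell just above the petri dish (horizontal distance between the grasp point and petri_dish_top below 0.02 m and z of the grasp point in the frame of petri_dish_top between 0.012 and 0.07 m), for 1.5 s.
2. the fingertips dwell just above the lidded crucible (horizontal distance between the grasp point and lidded_crucible_top below 0.02 m and z of the grasp point in the frame of lidded_crucible_top between 0.012 and 0.07 m), for 1.5 s.
3. the fingertips dwell just above the conical flask (horizontal distance between the grasp point and conical_flask_top below 0.02 m and z of the grasp point in the frame of conical_flask_top between 0.012 and 0.07 m), for 1.5 s.
At the end, for the whole second after the job is handed in: The grasp point between the fingers is within 20 mm sideways of the middle of the flask's stopper and 12 to 70 mm above it (fingertips about 0 to 50 mm above it), and all six vessels are within 6 mm of where they stood, and at rest (all of step 3 and distance of each of petri_dish_top, lidded_crucible_top, conical_flask_top, weighing_boat_top, small_beaker_top, squat_jar_top from where it was at the start of the episode below 0.006 m and linear speed of each of petri_dish, lidded_crucible, conical_flask, weighing_boat, small_beaker, squat_jar below 0.02 m/s); the robot touches nothing.
It fails at once if the robot touches something (contact force between any of the fingers, the arm and anything else above 0.5 N).
It fails at once if a vessel is shoved, tipped or lifted (distance of any of petri_dish_top, lidded_crucible_top, conical_flask_top, weighing_boat_top, small_beaker_top, squat_jar_top from where it was at the start of the episode above 0.008 m).
It fails at once if the fingers point at the weighing boat, the beaker or the squat jar ((horizontal distance between the grasp point and weighing_boat_top below 0.03 m and z of the grasp point in the frame of weighing_boat_top between -0.02 and 0.075 m) or (horizontal distance between the grasp point and small_beaker_top below 0.03 m and z of the grasp point in the frame of small_beaker_top between -0.02 and 0.075 m) or (horizontal distance between the grasp point and squat_jar_top below 0.03 m and z of the grasp point in the frame of squat_jar_top between -0.02 and 0.075 m)).
It also fails if it takes over 48 s, if anything falls off the work surface, if the arm or the gripper's body presses on something with over 40 N, if the wrist force passes 120 N, or if a joint passes its speed limit or range.

## Working session

There is one attempt and no reset: what is moved stays moved. The work goes in short steps, Python scripts to look and compute and a shell command to move; the robot and the scene stay as the last step left them, time stands still between calls to the robot, and variables do not carry over. Pictures are saved under pics/ and viewed, at most 12 in all, crops included, and the job is handed in when it is done.

```bash
mkdir -p pics
python3 - <<'E'
from cell import env,cams
import cv2
o=env.get_obs();print(o["time_s"],o["tool_pos"],o["tool_rot"],o["grip_width"])
for n in("top","side"):
    cv2.imwrite(f"pics/{n}1.png",cams.read_camera(n)[:,:,::-1]);print(cams.camera_info(n))
E
```

```text
0.0 [0.23602007 0.60509008 0.23847551] [-1.79892460e+02  5.61379099e-03  1.58697554e+02] 0.0870578160009177
{'fx': 391.1576164907047, 'fy': 391.1576164907047, 'cx': 251.69765419481783, 'cy': 182.24250520145097, 'rvec': array([ 2.1311174 , -2.19134131,  0.14686664]), 'tvec': array([0.04908285, 0.48810466, 1.47420879])}
{'fx': 355.53717004589726, 'fy': 355.53717004589726, 'cx': 250.57416170374594, 'cy': 184.70354535105773, 'rvec': array([ 0.12332458, -2.63661725,  1.62312695]), 'tvec': array([0.46787319, 0.06321874, 1.25949502])}
```

View pics/top1.png

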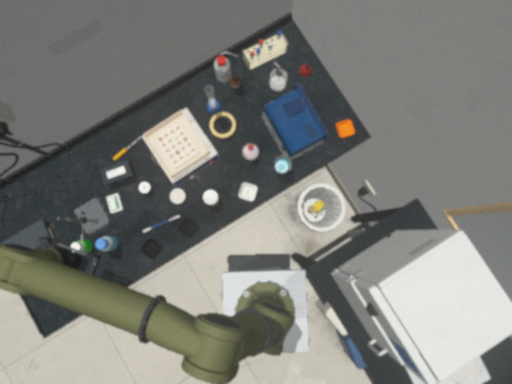

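View pics/side1.png

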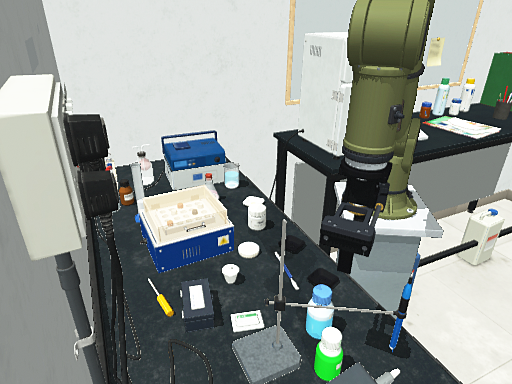

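The top view shows the candidates in a row: a small white disc at (145,187), a disc at (177,196), a white jar at (210,198), a boat at (248,191), a red/pink-topped vessel at (250,151) and a blue beaker at (283,164). The side view shows a retort stand near (270,340) with a tall rod. I'll zoom in and compute positions.

```bash
cat > h.py <<'E'
import cv2,numpy as np
from cell import cams
def cam(n):
    i=cams.camera_info(n);K=np.array([[i["fx"],0,i["cx"]],[0,i["fy"],i["cy"]],[0,0,1]])
    return K,cv2.Rodrigues(i["rvec"])[0],i["tvec"],i["rvec"]
def ray(n,uv,z):
    K,R,t,_=cam(n);c=-R.T@t;d=R.T@np.linalg.inv(K)@np.array([*uv,1.]);return c+d*(z-c[2])/d[2]
def proj(n,p):
    K,R,t,r=cam(n);return cv2.projectPoints(np.array([p],float),r,t,K,None)[0].ravel()
E
python3 - <<'E'
from h import *
a=cv2.imread("pics/top1.png")[120:260,60:320];cv2.imwrite("pics/topc.png",cv2.resize(a,None,fx=3,fy=3,interpolation=cv2.INTER_CUBIC))
b=cv2.imread("pics/side1.png")[150:350,130:350];cv2.imwrite("pics/sidec.png",cv2.resize(b,None,fx=3,fy=3,interpolation=cv2.INTER_CUBIC)[:600])
for nm,uv,z in[("cruc",(145,187),.046),("petri",(177,196),.014),("jar",(210,198),.069),("boat",(248,191),.011),("flask",(250,151),.101),("beaker",(283,164),.084)]:
    p=ray("top",uv,z);print(nm,p.round(3),proj("side",p).round(0))
print(proj("top",[.236,.605,.24]),[-i for i in []])
for n in("top","side"):
    K,R,t,_=cam(n);print(n,(-R.T@t).round(2))
E
```

```text
cruc [0.48  0.441 0.046] [231. 264.]
petri [0.446 0.325 0.014] [249. 248.]
jar [0.43  0.193 0.069] [258. 207.]
boat [0.458 0.051 0.011] [253. 201.]
flask [0.597 0.039 0.101] [213. 174.]
beaker [ 0.548 -0.083  0.084] [232. 165.]
[ 77.5217316  256.97401681] []
top [0.3  0.05 1.52]
side [0.37 1.13 0.62]
```

View pics/topc.png

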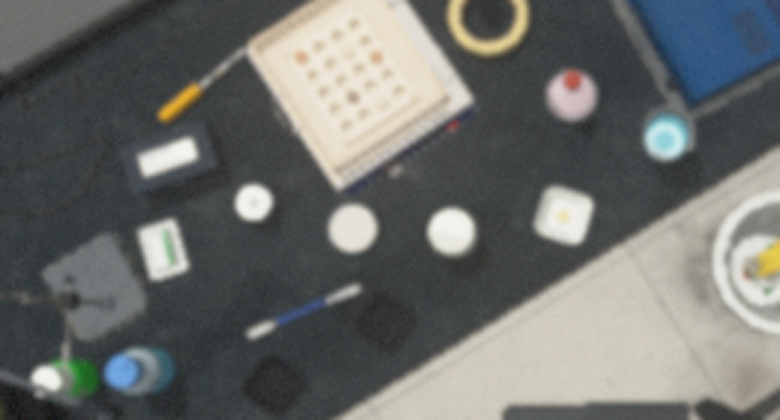

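View pics/sidec.png

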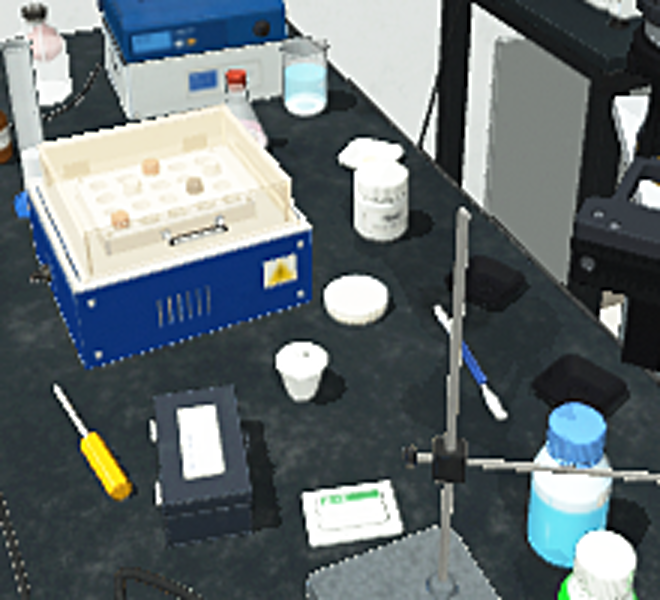

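The zooms show the petri dish at top (177.7,196), the crucible knob at (144.7,187.3) and the flask's red stopper at (250.7,146.3) in the top view and about (208,175) in the side view. There's also a heater box beside the petri dish and a rod stand near the start. Next I'll work out the refined targets and obstacle heights.

```bash
python3 - <<'E'
from h import *
def tri(a,b):
    P=[];
    for n in("top","side"):
        K,R,t,_=cam(n);P.append(K@np.c_[R,t])
    X=cv2.triangulatePoints(P[0],P[1],np.array(a,float),np.array(b,float)).ravel();return (X[:3]/X[3])
T=lambda x,y:(60+x/3-.33,120+y/3-.33)
S=lambda x,y:(130+x/3-.33,150+y/3-.33)
for nm,t,s,z in[("petri",T(353,228),S(356,291),.014),("cruc",T(254,202),S(303,350),.046),("flask",T(572,79),S(236,74),.101),("jar",T(451,229),S(381,175),.069),("beaker",T(667,135),S(305,50),.084),("boat",T(564,214),S(371,152),.011)]:
    print(nm,"top",ray("top",t,z).round(3),"side",ray("side",s,z).round(3),"tri",tri(t,s).round(3))
print("boxcorner",tri(T(340,188),S(312,232)).round(3), "box far-left", tri(T(250,50),S(80,285)).round(3),"box right",tri(T(472,103),S(290,185)).round(3))
print("standbase",ray("side",S(440,585),.02).round(3),ray("top",T(68,300),.02).round(3))
b=ray("side",S(440,585),.02)
for h in(.1,.15,.2,.25,.3,.35,.4,.45,.5): print(h,(proj("side",[b[0],b[1],h])).round(0),proj("top",[b[0],b[1],h]).round(0))
print(S(463,210),S(448,460),S(660,478))
E
python3 - <<'E'
import cv2
a=cv2.imread("pics/top1.png")[170:310,0:190];cv2.imwrite("pics/topd.png",cv2.resize(a,None,fx=4,fy=4,interpolation=cv2.INTER_CUBIC))
E
```

```text
petri top [0.447 0.324 0.014] side [0.447 0.322 0.014] tri [0.447 0.324 0.016]
cruc top [0.48  0.443 0.046] side [0.479 0.448 0.046] tri [0.48  0.444 0.042]
flask top [0.616 0.038 0.101] side [0.613 0.042 0.101] tri [0.615 0.037 0.099]
jar top [0.437 0.193 0.069] side [0.433 0.199 0.069] tri [0.436 0.193 0.066]
beaker top [ 0.546 -0.079  0.084] side [ 0.549 -0.071  0.084] tri [ 0.548 -0.079  0.08 ]
boat top [0.458 0.052 0.011] side [0.456 0.049 0.011] tri [0.457 0.052 0.013]
boxcorner [0.489 0.328 0.082] box far-left [0.666 0.438 0.09 ] box right [0.571 0.165 0.038]
standbase [0.36  0.644 0.02 ] [0.364 0.685 0.02 ]
0.1 [278. 315.] [ 84. 220.]
0.15 [279. 295.] [ 78. 219.]
0.2 [280. 274.] [ 72. 219.]
0.25 [281. 251.] [ 65. 218.]
0.3 [283. 226.] [ 58. 218.]
0.35 [284. 199.] [ 50. 217.]
0.4 [286. 170.] [ 41. 217.]
0.45 [288. 139.] [ 31. 216.]
0.5 [289. 104.] [ 20. 215.]
(284.0033333333334, 219.67) (279.0033333333334, 303.0033333333334) (349.67, 309.0033333333334)
```

View pics/topd.png

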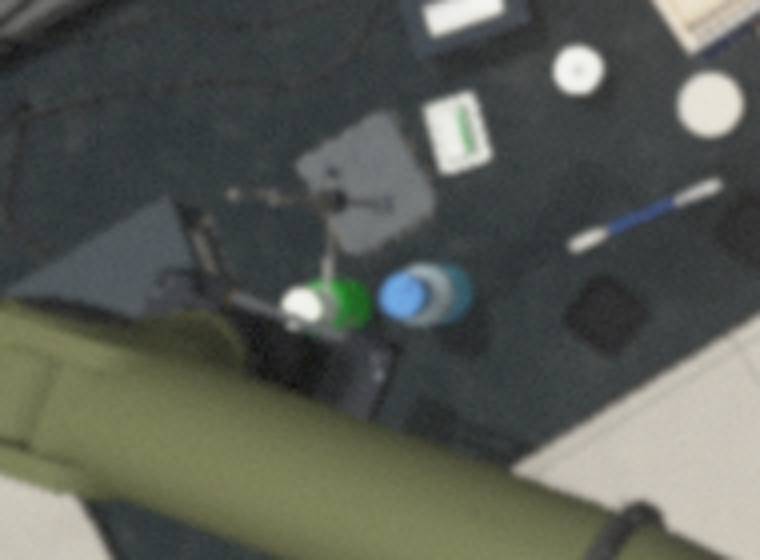

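The rod is at about (0.36, 0.644) and about 0.31 m tall, so I'll pull inward before swinging. The box beside the petri dish sets the gripper yaw, so I need its wall height.

Run:
```python
import cv2
a=cv2.imread("pics/top1.png")[95:205,130:260];b=cv2.imread("pics/side1.png")[175:285,130:250]
f=lambda i:cv2.resize(i,None,fx=3,fy=5,interpolation=cv2.INTER_CUBIC)
g=lambda i:cv2.copyMakeBorder(cv2.resize(i,None,fx=3.1,fy=3.1,interpolation=cv2.INTER_CUBIC),0,0,0,0,0)
A,B=g(a),g(b);h=max(A.shape[0],B.shape[0])
cv2.imwrite("pics/box.png",cv2.hconcat([A[:341],B[:341]]));print(A.shape,B.shape)
```

```text
(341, 403, 3) (341, 372, 3)
```

View pics/box.png

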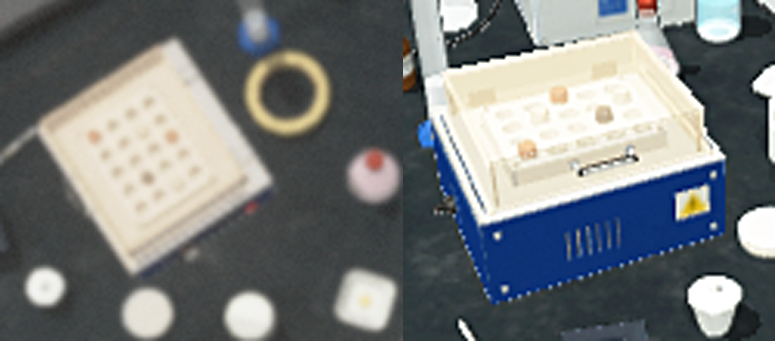

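```bash
python3 -m pendant '[{"tz":-0.7,"claw":0.7},{"tz":-0.7,"claw":0.7}]'
```

```text
invalid input at $[0]: expected keys tx, ty, tz, spin, claw
```

The box shows a blue body with an inset cream enclosure on top. The corner nearest the petri dish is at (725,155) top and (727,237) bottom, with the cream wall top at about (703,112).

```bash
python3 - <<'E'
from h import *
S=lambda x,y:(130+(x-403)/3.1-.3,175+y/3.1-.3)
T=lambda x,y:(130+x/3.1-.3,95+y/3.1-.3)
print("bot",ray("side",S(727,237),0).round(3))
for z in(.05,.07,.08,.09,.1,.11):print(z,"side blue",ray("side",S(725,155),z).round(3),"top corner",ray("top",T(137,273),z).round(3))
for z in(.1,.12,.14,.16):print(z,"cream near",ray("side",S(703,112),z).round(3),"cream far",ray("side",S(640,33),z).round(3),"top rt",ray("top",T(245,180),z).round(3))
print(ray("top",T(272,182),.08).round(3))
E
python3 -m pendant '[{"tx":0,"ty":0,"tz":-0.7,"spin":0,"claw":0.7},{"tx":0,"ty":0,"tz":-0.7,"spin":0,"claw":0.7}]'
```

```text
bot [0.487 0.328 0.   ]
0.05 side blue [0.496 0.269 0.05 ] top corner [0.493 0.33  0.05 ]
0.07 side blue [0.491 0.299 0.07 ] top corner [0.49  0.327 0.07 ]
0.08 side blue [0.489 0.314 0.08 ] top corner [0.489 0.325 0.08 ]
0.09 side blue [0.487 0.329 0.09 ] top corner [0.488 0.323 0.09 ]
0.1 side blue [0.485 0.344 0.1  ] top corner [0.486 0.321 0.1  ]
0.11 side blue [0.482 0.36  0.11 ] top corner [0.485 0.319 0.11 ]
0.1 cream near [0.514 0.275 0.1  ] cream far [0.604 0.124 0.1  ] top rt [0.595 0.192 0.1  ]
0.12 cream near [0.509 0.308 0.12 ] cream far [0.595 0.162 0.12 ] top rt [0.591 0.19  0.12 ]
0.14 cream near [0.503 0.341 0.14 ] cream far [0.586 0.201 0.14 ] top rt [0.586 0.188 0.14 ]
0.16 cream near [0.498 0.374 0.16 ] cream far [0.577 0.24  0.16 ] top rt [0.582 0.186 0.16 ]
[0.596 0.161 0.08 ]
time_s: 0.35
tool_pos: [0.236, 0.6051, 0.3093]
tool_rot: [-179.9, 0.0, 158.7]
force: [-0.4, -0.0, 0.4]
grip_width: 0.0743
grasp_force: 0.0
```

```bash
python3 -m pendant '[{"tx":0,"ty":-0.8,"tz":0,"spin":0,"claw":0.7},{"tx":0,"ty":-0.8,"tz":0,"spin":0,"claw":0.7},{"tx":0,"ty":-0.8,"tz":0,"spin":0,"claw":0.7},{"tx":0,"ty":0,"tz":0,"spin":0,"claw":0.7}]' && python3 -m pendant '[{"tx":0,"ty":0,"tz":0,"spin":-1,"claw":0.7},{"tx":0,"ty":0,"tz":0,"spin":-1,"claw":0.7},{"tx":0,"ty":0,"tz":0,"spin":-1,"claw":0.7},{"tx":0,"ty":0,"tz":0,"spin":-1,"claw":0.7},{"tx":0,"ty":0,"tz":0,"spin":-1,"claw":0.7},{"tx":0,"ty":0,"tz":0,"spin":-1,"claw":0.7},{"tx":0,"ty":0,"tz":0,"spin":-1,"claw":0.7},{"tx":0,"ty":0,"tz":0,"spin":-1,"claw":0.7},{"tx":0,"ty":0,"tz":0,"spin":-1,"claw":0.7},{"tx":0,"ty":0,"tz":0,"spin":-1,"claw":0.7}]' && python3 -m pendant '[{"tx":0,"ty":0,"tz":0,"spin":-1,"claw":0.7},{"tx":0,"ty":0,"tz":0,"spin":-1,"claw":0.7},{"tx":0,"ty":0,"tz":0,"spin":-0.8,"claw":0.7},{"tx":0,"ty":0,"tz":0,"spin":0,"claw":0.7}]'
cat > d.py <<'E'
import sys,numpy as np
from cell import env
from scipy.spatial.transform import Rotation as R
o=env.get_obs();r=R.from_euler("xyz",o["tool_rot"],degrees=True)
g=o["tool_pos"]-r.apply([0,0,.002])
t=np.array(eval(sys.argv[1]))
print("grasp",g.round(4),"tool shift in 0.05 units",(r.inv().apply(t-g)/.05).round(2),"t",o["time_s"])
E
python3 d.py .443,.321,.30
```

```text
time_s: 0.85
tool_pos: [0.1919, 0.4918, 0.3098]
tool_rot: [-180.0, 0.0, 158.7]
force: [0.7, -0.0, 0.4]
grip_width: 0.0353
grasp_force: 0.0
time_s: 2.1
tool_pos: [0.1928, 0.4945, 0.3091]
tool_rot: [-180.0, -0.0, -161.2]
force: [-0.7, 0.3, -0.3]
grip_width: 0.0262
grasp_force: 0.0
time_s: 2.6
tool_pos: [0.1928, 0.4943, 0.3091]
tool_rot: [-180.0, -0.0, -150.1]
force: [0.6, -0.4, -0.1]
grip_width: 0.026
grasp_force: 0.0
grasp [0.1928 0.4943 0.3111] tool shift in 0.05 units [-2.61 -5.5   0.22] t 2.6
```

```bash
python3 -m pendant '[{"tx":-0.33,"ty":-0.69,"tz":0,"spin":0,"claw":0.7},{"tx":-0.33,"ty":-0.69,"tz":0,"spin":0,"claw":0.7},{"tx":-0.33,"ty":-0.69,"tz":0,"spin":0,"claw":0.7},{"tx":-0.33,"ty":-0.69,"tz":0,"spin":0,"claw":0.7},{"tx":-0.33,"ty":-0.69,"tz":0,"spin":0,"claw":0.7},{"tx":-0.33,"ty":-0.69,"tz":0,"spin":0,"claw":0.7},{"tx":-0.33,"ty":-0.69,"tz":0,"spin":0,"claw":0.7},{"tx":-0.3,"ty":-0.67,"tz":0,"spin":0,"claw":0.7},{"tx":0,"ty":0,"tz":0,"spin":0,"claw":0.7},{"tx":0,"ty":0,"tz":0,"spin":0,"claw":0.7}]'
python3 d.py .443,.321,.062
python3 - <<'E'
import cv2
from cell import cams
a,b=[cams.read_camera(n)[:,:,::-1] for n in("top","side")]
g=lambda i:cv2.resize(i,(400,400),interpolation=cv2.INTER_CUBIC)
cv2.imwrite("pics/p2.png",cv2.hconcat([g(a[90:250,100:260]),g(b[100:320,150:370])]))
E
```

```text
time_s: 3.85
tool_pos: [0.4424, 0.3212, 0.3093]
tool_rot: [180.0, -0.0, -150.1]
force: [-0.6, -0.0, -0.1]
grip_width: 0.0258
grasp_force: 0.0
grasp [0.4424 0.3212 0.3113] tool shift in 0.05 units [-0.01 -0.01  4.99] t 3.85
```

View pics/p2.png

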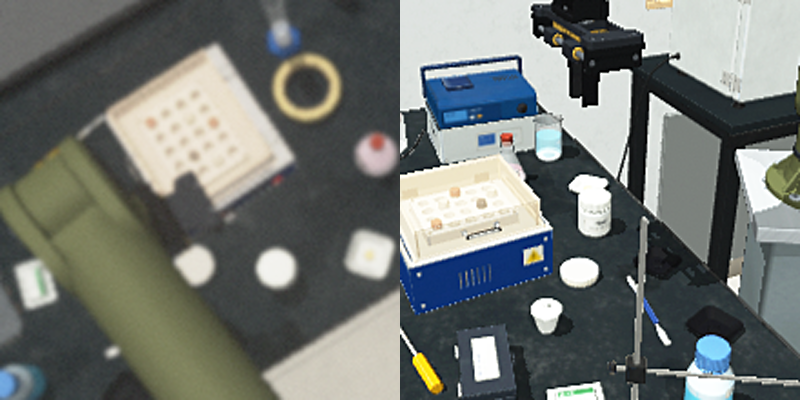

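Gripper is above the dish at (580,272) in the right half, and the long body axis runs parallel to the box edge. Descending.

```bash
python3 -m pendant '[{"tx":0,"ty":0,"tz":0.6,"spin":0,"claw":0.7},{"tx":0,"ty":0,"tz":0.6,"spin":0,"claw":0.7},{"tx":0,"ty":0,"tz":0.6,"spin":0,"claw":0.7},{"tx":0,"ty":0,"tz":0.6,"spin":0,"claw":0.7},{"tx":0,"ty":0,"tz":0.6,"spin":0,"claw":0.7},{"tx":0,"ty":0,"tz":0.4,"spin":0,"claw":0.7},{"tx":0,"ty":0,"tz":0,"spin":0,"claw":0.7},{"tx":0,"ty":0,"tz":0,"spin":0,"claw":0.7}]'
python3 d.py .443,.321,.062
python3 - <<'E'
import cv2
from cell import cams
a,b=[cams.read_camera(n)[:,:,::-1] for n in("top","side")]
cv2.imwrite("pics/p3.png",cv2.resize(b[130:320,150:370],None,fx=3,fy=3,interpolation=cv2.INTER_CUBIC))
E
```

```text
time_s: 4.95
tool_pos: [0.4429, 0.3214, 0.1406]
tool_rot: [180.0, 0.1, -150.0]
force: [0.3, -0.2, 0.4]
grip_width: 0.0259
grasp_force: 0.0
grasp [0.4429 0.3214 0.1426] tool shift in 0.05 units [ 0.   -0.01  1.61] t 4.95
```

View pics/p3.png

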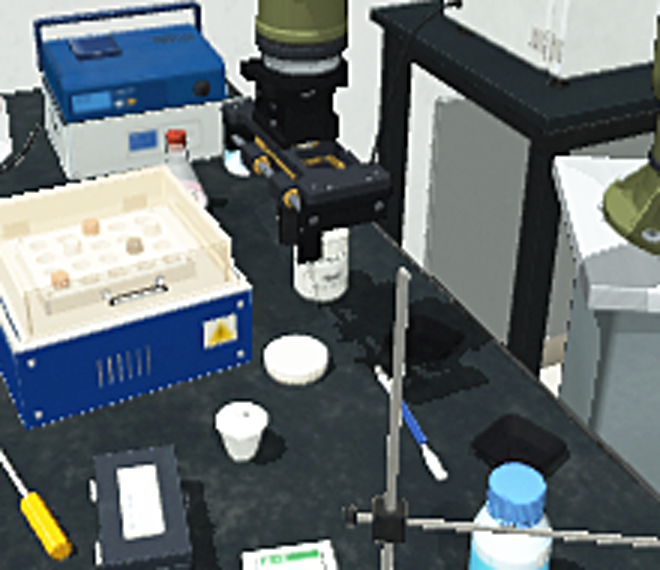

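Fingers are directly above the dish at (296,358), clear of the box wall. Last descent, then hold for 2 s.

```bash
python3 -m pendant '[{"tx":0,"ty":0,"tz":0.4,"spin":0,"claw":0.7},{"tx":0,"ty":0,"tz":0.4,"spin":0,"claw":0.7},{"tx":0,"ty":0,"tz":0.4,"spin":0,"claw":0.7},{"tx":0,"ty":0,"tz":0.3,"spin":0,"claw":0.7},{"tx":0,"ty":0,"tz":0.1,"spin":0,"claw":0.7},{"tx":0,"ty":0,"tz":0,"spin":0,"claw":0.7},{"tx":0,"ty":0,"tz":0,"spin":0,"claw":0.7}]' && W='[{"tx":0,"ty":0,"tz":0,"spin":0,"claw":0.7},{"tx":0,"ty":0,"tz":0,"spin":0,"claw":0.7}]'
python3 -m pendant '[{"tx":0,"ty":0,"tz":0,"spin":0,"claw":0.7},{"tx":0,"ty":0,"tz":0,"spin":0,"claw":0.7},{"tx":0,"ty":0,"tz":0,"spin":0,"claw":0.7},{"tx":0,"ty":0,"tz":0,"spin":0,"claw":0.7},{"tx":0,"ty":0,"tz":0,"spin":0,"claw":0.7},{"tx":0,"ty":0,"tz":0,"spin":0,"claw":0.7},{"tx":0,"ty":0,"tz":0,"spin":0,"claw":0.7},{"tx":0,"ty":0,"tz":0,"spin":0,"claw":0.7},{"tx":0,"ty":0,"tz":0,"spin":0,"claw":0.7},{"tx":0,"ty":0,"tz":0,"spin":0,"claw":0.7}]'
python3 -m pendant '[{"tx":0,"ty":0,"tz":0,"spin":0,"claw":0.7},{"tx":0,"ty":0,"tz":0,"spin":0,"claw":0.7},{"tx":0,"ty":0,"tz":0,"spin":0,"claw":0.7},{"tx":0,"ty":0,"tz":0,"spin":0,"claw":0.7},{"tx":0,"ty":0,"tz":0,"spin":0,"claw":0.7},{"tx":0,"ty":0,"tz":0,"spin":0,"claw":0.7},{"tx":0,"ty":0,"tz":0,"spin":0,"claw":0.7}]'
python3 d.py .476,.444,.24
```

```text
time_s: 5.92
tool_pos: [0.4434, 0.3209, 0.0604]
tool_rot: [180.0, 0.1, -150.1]
force: [0.1, -0.6, 0.5]
grip_width: 0.0261
grasp_force: 0.0
time_s: 7.18
tool_pos: [0.4428, 0.3205, 0.0596]
tool_rot: [180.0, 0.0, -150.1]
force: [-0.6, 0.4, -0.5]
grip_width: 0.026
grasp_force: 0.0
time_s: 8.05
tool_pos: [0.4428, 0.3205, 0.0596]
tool_rot: [180.0, 0.0, -150.1]
force: [-0.5, -0.1, 0.0]
grip_width: 0.026
grasp_force: 0.0
grasp [0.4428 0.3205 0.0616] tool shift in 0.05 units [-1.81  1.81 -3.57] t 8.05
```

```bash
python3 -m pendant '[{"tx":0,"ty":0,"tz":-0.6,"spin":0,"claw":0.7},{"tx":0,"ty":0,"tz":-0.8,"spin":0,"claw":0.7},{"tx":0,"ty":0,"tz":-0.8,"spin":0,"claw":0.7},{"tx":0,"ty":0,"tz":-0.8,"spin":0,"claw":0.7},{"tx":0,"ty":0,"tz":-0.8,"spin":0,"claw":0.7},{"tx":0,"ty":0,"tz":0,"spin":1,"claw":0.7},{"tx":0,"ty":0,"tz":0,"spin":1,"claw":0.7},{"tx":0,"ty":0,"tz":0,"spin":1,"claw":0.7},{"tx":0,"ty":0,"tz":0,"spin":1,"claw":0.7},{"tx":0,"ty":0,"tz":0,"spin":1,"claw":0.7}]' && python3 -m pendant '[{"tx":0,"ty":0,"tz":0,"spin":1,"claw":0.7},{"tx":0,"ty":0,"tz":0,"spin":1,"claw":0.7},{"tx":0,"ty":0,"tz":0,"spin":1,"claw":0.7},{"tx":0,"ty":0,"tz":0,"spin":1,"claw":0.7},{"tx":0,"ty":0,"tz":0,"spin":1,"claw":0.7},{"tx":0,"ty":0,"tz":0,"spin":1,"claw":0.7},{"tx":0,"ty":0,"tz":0,"spin":1,"claw":0.7},{"tx":0,"ty":0,"tz":0,"spin":1,"claw":0.7},{"tx":0,"ty":0,"tz":0,"spin":0,"claw":0.7},{"tx":0,"ty":0,"tz":0,"spin":0,"claw":0.7}]'
python3 d.py .479,.444,.093
```

```text
time_s: 9.3
tool_pos: [0.4427, 0.3204, 0.2495]
tool_rot: [180.0, -0.0, -170.2]
force: [0.1, -0.6, 0.4]
grip_width: 0.0262
grasp_force: 0.0
time_s: 10.55
tool_pos: [0.4428, 0.3204, 0.2496]
tool_rot: [180.0, 0.0, 158.0]
force: [0.1, -0.8, 0.5]
grip_width: 0.0259
grasp_force: 0.0
grasp [0.4428 0.3204 0.2516] tool shift in 0.05 units [0.26 2.56 3.17] t 10.55
```

```bash
python3 -m pendant '[{"tx":0.06,"ty":0.64,"tz":0,"spin":0,"claw":0.7},{"tx":0.07,"ty":0.64,"tz":0,"spin":0,"claw":0.7},{"tx":0.06,"ty":0.64,"tz":0,"spin":0,"claw":0.7},{"tx":0.07,"ty":0.64,"tz":0,"spin":0,"claw":0.7},{"tx":0,"ty":0,"tz":0,"spin":0,"claw":0.7},{"tx":0,"ty":0,"tz":0.6,"spin":0,"claw":0.7},{"tx":0,"ty":0,"tz":0.6,"spin":0,"claw":0.7},{"tx":0,"ty":0,"tz":0.4,"spin":0,"claw":0.7},{"tx":0,"ty":0,"tz":0,"spin":0,"claw":0.7}]'
python3 d.py .479,.444,.093
python3 - <<'E'
import cv2
from cell import cams
b=cams.read_camera("side")[:,:,::-1]
cv2.imwrite("pics/p4.png",cv2.resize(b[130:320,130:350],None,fx=3,fy=3,interpolation=cv2.INTER_CUBIC))
E
```

```text
time_s: 11.68
tool_pos: [0.4782, 0.4427, 0.168]
tool_rot: [-179.8, -0.1, 157.9]
force: [-0.3, -0.2, 0.6]
grip_width: 0.0258
grasp_force: 0.0
grasp [0.4782 0.4427 0.17  ] tool shift in 0.05 units [-0.01  0.04  1.54] t 11.675
```

View pics/p4.png

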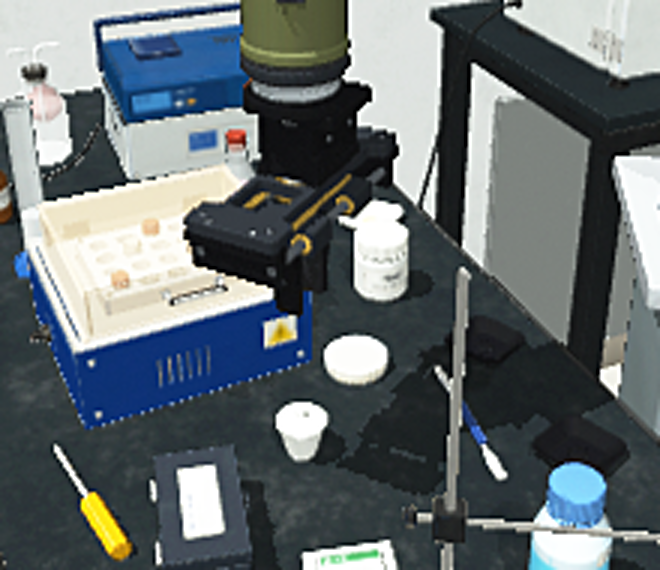

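Fingers are above the crucible, whose knob is at (303,410), and the gripper body is clear of the box. Lowering and holding.

```bash
python3 -m pendant '[{"tx":0,"ty":0,"tz":0.4,"spin":0,"claw":0.7},{"tx":0,"ty":0,"tz":0.4,"spin":0,"claw":0.7},{"tx":0,"ty":0,"tz":0.4,"spin":0,"claw":0.7},{"tx":0,"ty":0,"tz":0.3,"spin":0,"claw":0.7},{"tx":0,"ty":0,"tz":0,"spin":0,"claw":0.7},{"tx":0,"ty":0,"tz":0,"spin":0,"claw":0.7},{"tx":0,"ty":0,"tz":0,"spin":0,"claw":0.7}]'
python3 -m pendant '[{"tx":0,"ty":0,"tz":0,"spin":0,"claw":0.7},{"tx":0,"ty":0,"tz":0,"spin":0,"claw":0.7},{"tx":0,"ty":0,"tz":0,"spin":0,"claw":0.7},{"tx":0,"ty":0,"tz":0,"spin":0,"claw":0.7},{"tx":0,"ty":0,"tz":0,"spin":0,"claw":0.7},{"tx":0,"ty":0,"tz":0,"spin":0,"claw":0.7},{"tx":0,"ty":0,"tz":0,"spin":0,"claw":0.7},{"tx":0,"ty":0,"tz":0,"spin":0,"claw":0.7},{"tx":0,"ty":0,"tz":0,"spin":0,"claw":0.7},{"tx":0,"ty":0,"tz":0,"spin":0,"claw":0.7}]'
python3 -m pendant '[{"tx":0,"ty":0,"tz":0,"spin":0,"claw":0.7},{"tx":0,"ty":0,"tz":0,"spin":0,"claw":0.7},{"tx":0,"ty":0,"tz":0,"spin":0,"claw":0.7},{"tx":0,"ty":0,"tz":0,"spin":0,"claw":0.7},{"tx":0,"ty":0,"tz":0,"spin":0,"claw":0.7},{"tx":0,"ty":0,"tz":0,"spin":0,"claw":0.7},{"tx":0,"ty":0,"tz":0,"spin":0,"claw":0.7}]'
python3 d.py .614,.038,.30
python3 - <<'E'
from h import *
# blue instrument: nearest top corners
T=lambda x,y:(60+x/3,120+y/3)
for z in(.1,.15,.2):print(z,ray("top",(262,112),z).round(3),ray("top",(300,155),z).round(3),"side",ray("side",(130+283/3,150+20/3),z).round(3))
E
```

```text
time_s: 12.6
tool_pos: [0.4795, 0.4444, 0.0956]
tool_rot: [179.9, 0.0, 157.9]
force: [0.0, 0.0, -0.4]
grip_width: 0.0262
grasp_force: 0.0
time_s: 13.85
tool_pos: [0.4789, 0.4439, 0.0946]
tool_rot: [180.0, 0.0, 157.9]
force: [-0.2, 1.2, -0.8]
grip_width: 0.026
grasp_force: 0.0
time_s: 14.72
tool_pos: [0.4789, 0.444, 0.0946]
tool_rot: [180.0, 0.0, 157.9]
force: [0.1, -0.2, -0.4]
grip_width: 0.0258
grasp_force: 0.0
grasp [0.4789 0.444  0.0966] tool shift in 0.05 units [-5.56 -6.51 -4.07] t 14.725
0.1 [ 0.745 -0.01   0.1  ] [ 0.577 -0.145  0.1  ] side [ 0.583 -0.124  0.1  ]
0.15 [ 0.73  -0.008  0.15 ] [ 0.568 -0.138  0.15 ] side [ 0.563 -0.004  0.15 ]
0.2 [ 0.714 -0.005  0.2  ] [ 0.558 -0.131  0.2  ] side [0.542 0.117 0.2  ]
```

```bash
python3 -m pendant '[{"tx":0,"ty":0,"tz":-0.6,"spin":0,"claw":0.7},{"tx":0,"ty":0,"tz":-0.9,"spin":0,"claw":0.7},{"tx":0,"ty":0,"tz":-0.9,"spin":0,"claw":0.7},{"tx":0,"ty":0,"tz":-0.9,"spin":0,"claw":0.7},{"tx":0,"ty":0,"tz":-0.8,"spin":0,"claw":0.7},{"tx":0,"ty":0,"tz":0,"spin":0,"claw":0.7}]' && python3 -m pendant '[{"tx":-0.55,"ty":-0.65,"tz":0,"spin":0,"claw":0.7},{"tx":-0.55,"ty":-0.65,"tz":0,"spin":0,"claw":0.7},{"tx":-0.55,"ty":-0.65,"tz":0,"spin":0,"claw":0.7},{"tx":-0.55,"ty":-0.65,"tz":0,"spin":0,"claw":0.7},{"tx":-0.55,"ty":-0.65,"tz":0,"spin":0,"claw":0.7},{"tx":-0.55,"ty":-0.65,"tz":0,"spin":0,"claw":0.7},{"tx":-0.55,"ty":-0.65,"tz":0,"spin":0,"claw":0.7},{"tx":-0.55,"ty":-0.65,"tz":0,"spin":0,"claw":0.7},{"tx":-0.55,"ty":-0.65,"tz":0,"spin":0,"claw":0.7},{"tx":0,"ty":0,"tz":0,"spin":0,"claw":0.7}]'
python3 d.py .614,.039,.146
python3 - <<'E'
import cv2
from cell import cams
a,b=[cams.read_camera(n)[:,:,::-1] for n in("top","side")]
g=lambda i:cv2.resize(i,(400,400),interpolation=cv2.INTER_CUBIC)
cv2.imwrite("pics/p5.png",cv2.hconcat([g(a[60:260,160:360]),g(b[50:250,130:330])]))
E
```

```text
time_s: 15.48
tool_pos: [0.4803, 0.445, 0.3042]
tool_rot: [179.6, 0.2, 157.9]
force: [-0.8, -0.1, -0.5]
grip_width: 0.0259
grasp_force: 0.0
time_s: 16.73
tool_pos: [0.5985, 0.0744, 0.2986]
tool_rot: [-179.8, 0.0, 157.4]
force: [0.8, -0.7, 0.5]
grip_width: 0.0261
grasp_force: 0.0
grasp [0.5985 0.0744 0.3006] tool shift in 0.05 units [-0.56 -0.53  3.09] t 16.725
```

View pics/p5.png

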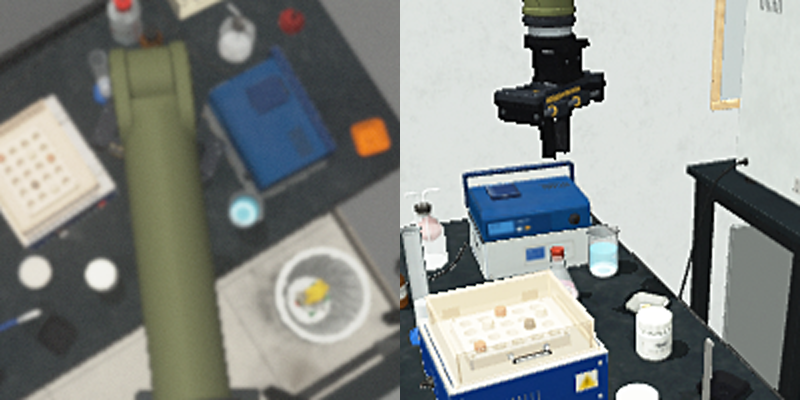

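The view shows the arm near the flask, whose red stopper is at (557,252) in the right half. The blue instrument is about 0.11 m tall and outside the gripper's footprint. I'll centre above the flask and descend.

```bash
python3 -m pendant '[{"tx":-0.3,"ty":-0.3,"tz":0,"spin":0,"claw":0.7},{"tx":-0.26,"ty":-0.23,"tz":0,"spin":0,"claw":0.7},{"tx":0,"ty":0,"tz":0,"spin":0,"claw":0.7},{"tx":0,"ty":0,"tz":0.5,"spin":0,"claw":0.7},{"tx":0,"ty":0,"tz":0.5,"spin":0,"claw":0.7},{"tx":0,"ty":0,"tz":0.5,"spin":0,"claw":0.7},{"tx":0,"ty":0,"tz":0,"spin":0,"claw":0.7},{"tx":0,"ty":0,"tz":0,"spin":0,"claw":0.7}]'
python3 d.py .614,.039,.146
python3 - <<'E'
import cv2
from cell import cams
b=cams.read_camera("side")[:,:,::-1]
cv2.imwrite("pics/p6.png",cv2.resize(b[80:220,140:300],None,fx=4,fy=4,interpolation=cv2.INTER_CUBIC))
E
```

```text
time_s: 17.82
tool_pos: [0.6145, 0.0455, 0.2256]
tool_rot: [179.9, 0.1, 157.9]
force: [0.2, -0.3, -0.2]
grip_width: 0.0259
grasp_force: 0.0
grasp [0.6145 0.0455 0.2276] tool shift in 0.05 units [-0.04 -0.13  1.63] t 17.825
```

View pics/p6.png

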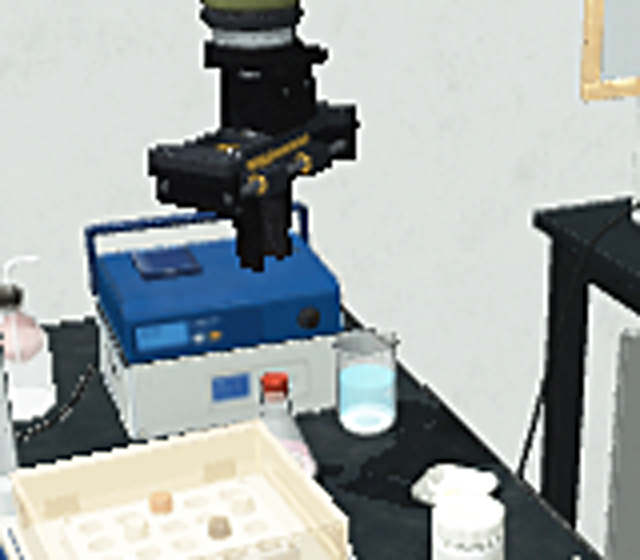

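Fingertips are directly above the stopper at (274,378). Final descent and hold.

```bash
python3 -m pendant '[{"tx":-0.04,"ty":-0.13,"tz":0.3,"spin":0,"claw":0.7},{"tx":0,"ty":0,"tz":0.4,"spin":0,"claw":0.7},{"tx":0,"ty":0,"tz":0.4,"spin":0,"claw":0.7},{"tx":0,"ty":0,"tz":0.3,"spin":0,"claw":0.7},{"tx":0,"ty":0,"tz":0.15,"spin":0,"claw":0.7},{"tx":0,"ty":0,"tz":0,"spin":0,"claw":0.7},{"tx":0,"ty":0,"tz":0,"spin":0,"claw":0.7}]'
python3 -m pendant '[{"tx":0,"ty":0,"tz":0,"spin":0,"claw":0.7},{"tx":0,"ty":0,"tz":0,"spin":0,"claw":0.7},{"tx":0,"ty":0,"tz":0,"spin":0,"claw":0.7},{"tx":0,"ty":0,"tz":0,"spin":0,"claw":0.7},{"tx":0,"ty":0,"tz":0,"spin":0,"claw":0.7},{"tx":0,"ty":0,"tz":0,"spin":0,"claw":0.7},{"tx":0,"ty":0,"tz":0,"spin":0,"claw":0.7},{"tx":0,"ty":0,"tz":0,"spin":0,"claw":0.7},{"tx":0,"ty":0,"tz":0,"spin":0,"claw":0.7},{"tx":0,"ty":0,"tz":0,"spin":0,"claw":0.7}]'
python3 -m pendant '[{"tx":0,"ty":0,"tz":0,"spin":0,"claw":0.7},{"tx":0,"ty":0,"tz":0,"spin":0,"claw":0.7},{"tx":0,"ty":0,"tz":0,"spin":0,"claw":0.7},{"tx":0,"ty":0,"tz":0,"spin":0,"claw":0.7},{"tx":0,"ty":0,"tz":0,"spin":0,"claw":0.7},{"tx":0,"ty":0,"tz":0,"spin":0,"claw":0.7},{"tx":0,"ty":0,"tz":0,"spin":0,"claw":0.7},{"tx":0,"ty":0,"tz":0,"spin":0,"claw":0.7}]'
python3 d.py .614,.039,.146
```

```text
time_s: 18.75
tool_pos: [0.6141, 0.038, 0.1478]
tool_rot: [180.0, 0.1, 157.9]
force: [-0.9, -0.2, 0.0]
grip_width: 0.0261
grasp_force: 0.0
time_s: 20.0
tool_pos: [0.6136, 0.038, 0.1471]
tool_rot: [180.0, 0.0, 157.9]
force: [-0.4, 0.3, -0.4]
grip_width: 0.0259
grasp_force: 0.0
time_s: 21.0
tool_pos: [0.6135, 0.0379, 0.1471]
tool_rot: [180.0, 0.0, 157.9]
force: [-0.3, -0.1, 0.0]
grip_width: 0.0262
grasp_force: 0.0
grasp [0.6135 0.0379 0.1491] tool shift in 0.05 units [-0.    0.02  0.06] t 21.0
```

```bash
python3 -c "
from cell import env
print(env.sign_off())"
```

```text
the job is handed in; nothing more can be done
None
```

I pointed at the petri dish, then the crucible, then the flask, about 3 cm above each for at least 2 s, and handed in at 21 s still pointing at the flask; the force readings showed no sign of contact, but the hand-in returned no verdict.

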